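Put the spring spindle back into the roll holder

ROBOT

A 7-joint arm with a two-finger parallel gripper is mounted at the origin on a cart in front of the work surface, level with it; the furniture and walls round the work are solid. World frame = base frame: x ahead of the robot, y to its left, z up, the work surface at z = 0. Lengths are in m, angles in rad, forces in N, time in s.
With the tool pointing down it reaches from about 0.425 to 0.875 m from the base axis. Payload 4.7 kg.
Tool frame: the origin (TCP) lies on the centre line of the jaws, within the pads' length; the fingertips stand 8 mm ahead of it and the grasp point (between the pads) lies 11 mm behind it; z points along the fingers, y is the direction in which the jaws open and shut (so a half turn about z gives the same grasp; the last joint's range is limited). The gripper opens to 87 mm and grips with 3 to 60 N. Pads are 19 mm wide; open, the fingers measure 117 mm over their backs; the gripper's body (75 mm by 190 mm) begins 51 mm behind the grasp point.
Start: joints at [1.147, 0.321, -0.07, 1.45, 0.023, 1.371, -0.057], TCP at [0.276, -0.589, 0.2] pointing down, gripper open.
Joint ranges: [-2.86, 2.86], [-0.3, 2.09], [-1.38, 1.24], [0.06, 2.45], [-1.56, 4.7], [0.09, 2.05], [-2.69, 2.69]. Speed limits (rad/s): [2.57, 2.57, 3.14, 3.14, 3.14, 3.14, 3.14].

INTERFACE

Orientations are given as a rotation vector (axis times angle).
In Python, from bench import ctrl, cams, workorder gives the robot as it stands. The module is installed in compiled form; this text tells all that it offers.
- The arm moves only by the tool carry_out, never from a script. Its argument "rows" is a list of rows, each an object with "offset": the shift along the tool's x, y, z in m, a list of three; "rot": the turn, a rotation vector about the tool's x, y, z in degrees, a list of three; "gripper": the opening, from 0 (shut) to 1 (fully open). In form: [{"offset": [dx, dy, dz], "rot": [rx, ry, rz], "gripper": gripper}, ...]. A call has 1 to 10 rows; each row shifts and turns the commanded pose from where the row before left it, along the tool's axes as they then stand; what a row does not reach is not made up. A row lasts 1/8 s, in which the tool goes at most 62.5 mm and 10.7 degrees, less where a joint would pass 70% of its speed; a pose out of reach is approached as far as the arm can. A call is refused whole if a number of a shift passes 0.0625 or a number of a turn 10.7, either way. A call with a gripper value outside its range is refused whole. The fingers move at their own pace and stop on an object; "grip_force" is the grip in N (left out, the last holds). Time passes only in rows, so rows that do not move let the fingers close. It gives the time, the measured TCP pose, the force and the opening at its end, in the units of the state.
- ctrl.get_state(): the state, without advancing time (a new reading comes with each control period).
- cams.get_image(name): name is "scene" or "side" or "wrist"; returns a dict with "img" (384x512x3 uint8, red, green, blue), "vfov" (degrees; the focal length in pixels is half the picture's height over the tangent of half this angle, whatever the lens; pixels are square), "cx", "cy" (the principal point, pixels), "R" (3x3) and "t" (3): a world point X has camera coordinates R X + t. Camera axes: x right, y down, z forward; pixel columns grow to the right and rows downward; lengths in m; the calibration is good to about 2 mm. A picture is of the moment at which its call begins. There is no depth.
- workorder.close_job(): hands the job in, once; it reports no verdict.
The state is a dict: "time": time; "joint_positions": joint angles; "qd": joint speeds; "joint_torque": joint torques, N m; "position": TCP position; "tool_rot": TCP orientation; "ft_force": force on the tool from outside, world axes, zero at the start; "torque": the same for the moment, N m; "grip_width": opening from 0.0 (shut) to 1.0 (fully open).
Only numpy, scipy, OpenCV 4.12 (cv2) and the standard library are available. Lean on these libraries where they do the work, as an engineer would, in place of code of your own. Each camera call takes 0.05 s, during which the arm holds its last target.

TASK

The roll holder on the worktable has been wiped down and its spring-loaded spindle lies beside it. Squeeze the long spindle by its two thumb tabs, set it between the two end cups of the holder with the tabs pointing up, and let go so that it springs out and sits in both cups. The short spindle belongs to another holder: leave it where it lies.

Things in the scene. Friction and masses are not known exactly. Their poses are not given: they have to be found in the camera images.
- holder: Fixed steel roll holder, plate 76x220 mm. Origin: plate centre on the table; y from cup to cup. End cups: floor 36 mm up, |y| 65-94 mm, side walls 36 mm apart and 14 high; open above for |y| 65-87, hooded (64-69 mm up) for 87-94; end walls 188 mm apart inside. Lower the spindle's ends on to the open floors, then let it spring out under the hoods. Seated, its underside is 27 mm up.
- long_spindle: Sprung bar along its y, 194 mm long when free, black ends 18 mm thick; centre line 18 mm over its underside; stands on two flat feet. Two upright black thumb tabs, 28 mm wide in x, 5 thick, outer faces at y = -33 and +33 mm, reach 80 mm over the underside; the bar between is 32 high, 28 thick. 0.24 kg. Origin: centre of the underside when free; it belongs to the half at -y. z up.
- long_plunger (a joint): How far the long spindle is shortened by pressing its tabs together, in m: 0 free, 0.032 at the stop (then 162 mm long, 34 mm over the tabs); about 0.006 when sprung between the holder's end walls. Spring 2 N at 0, 10 N at the stop; it extends again when let go. Shortened by j, the spindle's middle lies at y = -j/2 from its origin.
- short_spindle: The other spring spindle, same make, tabs and feet but only 130 mm long: too short for this holder. Not to be moved. Origin: centre of its underside; y along it, z up.

How it is judged:
At the end, for the whole second after the job is handed in: The long spindle rests in the holder, sprung out against both end walls (shortened by 2 to 11 mm): its origin within 13 mm across and 8 mm along of the holder's middle and 22 to 34 mm above the table, in line with the holder within 0.2 rad, tabs up within 0.35 rad, at rest (x of long_spindle in the frame of holder between -0.013 and 0.013 m and y of long_spindle in the frame of holder between -0.008 and 0.008 m and z of long_spindle in the frame of holder between 0.022 and 0.034 m and angle between the y axis of long_spindle and the y axis of holder, either way round below 0.2 rad and angle between long_spindle's own z axis and vertical below 0.35 rad and value of joint long_plunger between 0.002 and 0.011 m and linear speed of long_spindle below 0.02 m/s); the robot touches nothing.
It fails at once if the short spindle is moved by more than 30 mm (distance of short_spindle from where it was at the start of the episode above 0.03 m).
It also fails if it takes over 42 s, if anything falls off the work surface, if the arm or the gripper's body presses on something with over 40 N, if the wrist force passes 120 N, or if a joint passes its speed limit or range.

## Working session

There is one attempt and no reset: what is moved stays moved. The work goes in short steps, Python scripts to look and compute and a tool call to move; the robot and the scene stay as the last step left them, time stands still between calls to the robot, and variables do not carry over. Pictures are saved under pics/ and viewed, and the job is handed in when it is done.

Besides the shell and the picture viewer there is one more tool, called after "Call:" in YAML: its name, and indented under it one key for each argument. carry_out: Moves the arm, as the interface text tells. Its arguments: {"type":"object","properties":{"rows":{"type":"array"},"grip_force":{"type":"number"}},"required":["rows"]}

```bash
mkdir -p pics
cat > h.py <<'E'
import numpy as np, cv2
from bench import ctrl, cams, workorder
def grab(n,f):
    d=cams.get_image(n); cv2.imwrite('pics/'+f,d['img'][:,:,::-1]); 
    np.savez('pics/'+f[:-4]+'.npz',**d); return d
def ray(d,u,v):
    f=d['img'].shape[0]/2/np.tan(np.radians(d['vfov'])/2)
    R=np.array(d['R']);t=np.array(d['t'])
    c=-R.T@t; r=R.T@np.array([(u-d['cx'])/f,(v-d['cy'])/f,1]); return c,r
def onz(d,u,v,z):
    c,r=ray(d,u,v); return c+r*(z-c[2])/r[2]
def proj(d,X):
    f=d['img'].shape[0]/2/np.tan(np.radians(d['vfov'])/2)
    p=np.array(d['R'])@np.array(X)+np.array(d['t']); return f*p[0]/p[2]+d['cx'],f*p[1]/p[2]+d['cy']
def load(f): return dict(np.load('pics/'+f+'.npz'))
E
python3 - <<'E'
from h import *
for n in ['scene','side','wrist']:
    d=grab(n,n+'0.png'); c,r=ray(d,256,192); print(n,d['vfov'],d['cx'],d['cy'],c,r)
s=ctrl.get_state(); print(s['time'],s['position'],s['tool_rot'],s['grip_width'],s['ft_force'])
E
```

```text
scene 46.00894430523188 247.3944107915263 193.13880411320162 [ 0.12257498 -0.57648497  0.50086229] [ 0.50008677  0.67991458 -0.53665431]
side 50.15285111865807 258.18860958389 190.74667095689983 [0.23002045 0.72220025 0.44569327] [ 0.32799754 -0.8156598  -0.47660727]
wrist 69.68038326383622 252.31129288903833 190.68205880248726 [ 0.34975241 -0.55381835  0.38253964] [-0.26669774 -0.13796626 -0.95395979]
0.15 [ 0.27531352 -0.58830408  0.19921728] [-3.06521483e+00 -6.81974297e-01  6.55657936e-04] 0.9974162005394799 [-0.50762257  0.90794915 -0.60295697]
```

View pics/scene0.png

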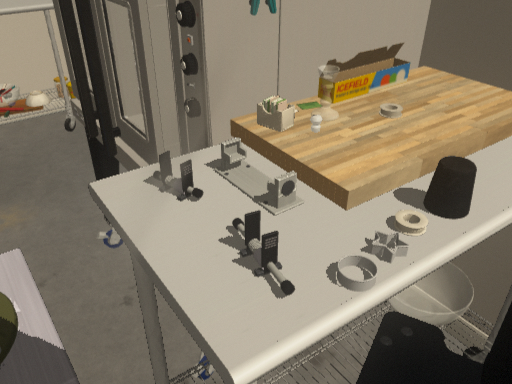

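View pics/side0.png

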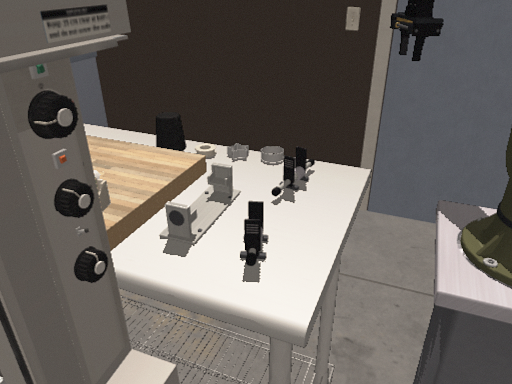

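View pics/wrist0.png

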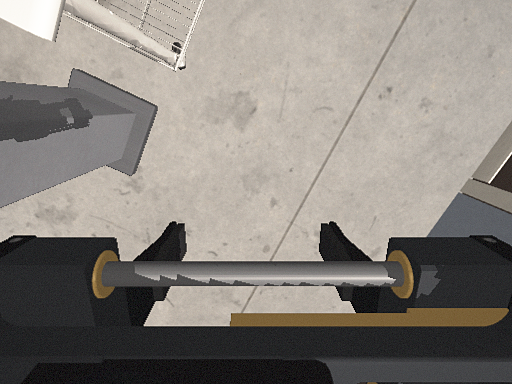

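Run:
```python
import cv2
a=cv2.imread('pics/scene0.png')[130:310,140:320]; cv2.imwrite('pics/sc0z.png',cv2.resize(a,(720,720)[:2],interpolation=2)[:600] if 0 else cv2.resize(a,(600,600),interpolation=2))
a=cv2.imread('pics/side0.png')[130:280,150:330]; cv2.imwrite('pics/si0z.png',cv2.resize(a,(720,600),interpolation=2))
```

```text
(no output)
```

View pics/sc0z.png

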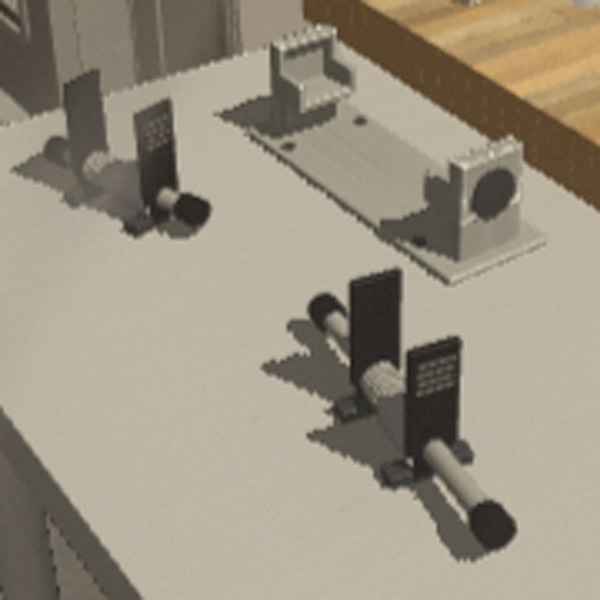

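View pics/si0z.png

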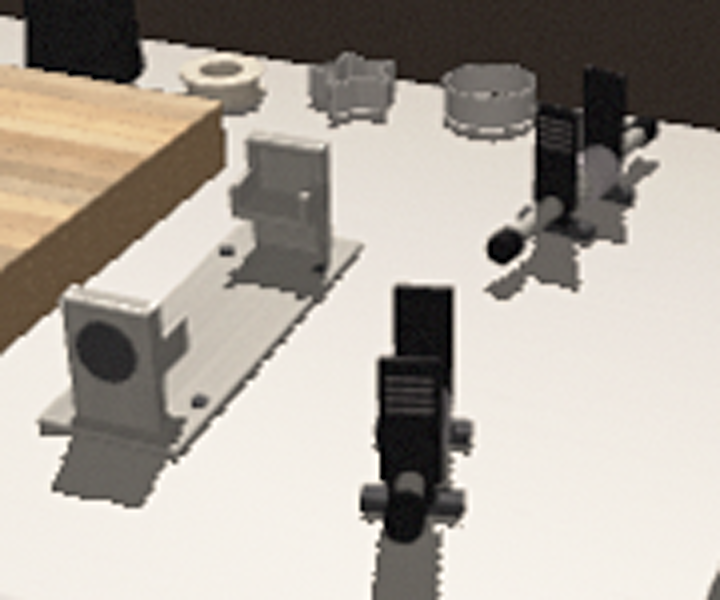

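```bash
cat > m.py <<'E'
from h import *
sc=load('scene0'); si=load('side0')
S=lambda u,v:(140+u/3.3333,130+v/3.3333)
T=lambda u,v:(150+u/4,130+v/4)
def tri(p,q):
    c1,r1=ray(sc,*p);c2,r2=ray(si,*q)
    A=np.stack([r1,-r2],1);x=np.linalg.lstsq(A,c2-c1,rcond=None)[0]
    a=c1+r1*x[0];b=c2+r2*x[1];return (a+b)/2,np.linalg.norm(a-b)
np.set_printoptions(precision=4,suppress=True)
print('long tabs z.08'); 
for p in [(407,345),(460,338),(350,280),(402,270)]: print(onz(sc,*S(*p),.08))
print('side');
for p in [(538,105),(580,110),(585,68),(628,75)]: print(onz(si,*T(*p),.08))
print('ends', tri(S(327,310),T(507,246)),tri(S(493,525),T(648,130)))
print(onz(sc,*S(327,310),.018),onz(sc,*S(493,525),.018))
print('plate scene')
for p in [(548,240),(450,283),(218,115)]: print(onz(sc,*S(*p),.003))
print('plate side')
for p in [(362,245),(180,458),(40,425)]: print(onz(si,*T(*p),.003))
print('hood scene')
for p in [(450,155),(523,140),(272,42),(335,27)]: print(onz(sc,*S(*p),.069))
print('hood side')
for p in [(65,293),(160,302),(248,135),(328,145)]: print(onz(si,*T(*p),.069))
print('short ends')
print(tri(S(193,210),T(405,515)))
for p in [(135,113),(172,98),(65,83),(100,70)]: print(onz(sc,*S(*p),.08))
for p in [(380,357),(443,360),(395,286),(453,286)]: print(onz(si,*T(*p),.08))
E
python3 m.py
```

```text
long tabs z.08
[ 0.4531 -0.1433  0.08  ]
[ 0.4759 -0.1533  0.08  ]
[ 0.4614 -0.0862  0.08  ]
[ 0.4868 -0.0941  0.08  ]
side
[ 0.4845 -0.0819  0.08  ]
[ 0.4607 -0.0838  0.08  ]
[ 0.4759 -0.1435  0.08  ]
[ 0.4495 -0.1423  0.08  ]
ends (array([ 0.4842, -0.03  ,  0.0177]), np.float64(0.0019648103903302278)) (array([ 0.4524, -0.2077,  0.018 ]), np.float64(0.0030230376299370774))
[ 0.4852 -0.0297  0.018 ] [ 0.4543 -0.2071  0.018 ]
plate scene
[ 0.6424 -0.0316  0.003 ]
[ 0.5679 -0.0323  0.003 ]
[0.562  0.2155 0.003 ]
plate side
[ 0.5688 -0.0259  0.003 ]
[0.5639 0.1926 0.003 ]
[0.6386 0.1934 0.003 ]
hood scene
[ 0.586  -0.0064  0.069 ]
[ 0.6304 -0.0176  0.069 ]
[0.5819 0.1737 0.069 ]
[0.6274 0.1681 0.069 ]
hood side
[0.6266 0.1776 0.069 ]
[0.5819 0.1689 0.069 ]
[ 0.6283 -0.0087  0.069 ]
[ 0.5817 -0.0128  0.069 ]
short ends
(array([ 0.486 ,  0.1481, -0.0249]), np.float64(0.03612552369168558))
[0.4564 0.1232 0.08  ]
[0.4827 0.1266 0.08  ]
[0.44   0.1808 0.08  ]
[0.4648 0.1837 0.08  ]
[0.4634 0.1915 0.08  ]
[0.4382 0.1841 0.08  ]
[0.4805 0.1343 0.08  ]
[0.4563 0.1248 0.08  ]
```

Call:
carry_out:
  rows:
    - {"offset": [0.0415, -0.038, 0], "rot": [0, 0, 0], "gripper": 1}
    - {"offset": [0.0415, -0.038, 0], "rot": [0, 0, 0], "gripper": 1}
    - {"offset": [0.0415, -0.038, 0], "rot": [0, 0, 0], "gripper": 1}
    - {"offset": [0.0415, -0.038, 0], "rot": [0, 0, 0], "gripper": 1}
    - {"offset": [0.0415, -0.038, 0], "rot": [0, 0, 0], "gripper": 1}
    - {"offset": [0.0415, -0.038, 0], "rot": [0, 0, 0], "gripper": 1}
    - {"offset": [0.0415, -0.038, 0], "rot": [0, 0, 0], "gripper": 1}
    - {"offset": [0.0415, -0.038, 0], "rot": [0, 0, 0], "gripper": 1}
    - {"offset": [0.0415, -0.038, 0], "rot": [0, 0, 0], "gripper": 1}
  grip_force: 35

```text
time: 1.27
position: [0.4691, -0.1189, 0.2]
tool_rot: [3.066, 0.682, 0.0]
ft_force: [0.1, 0.3, -0.2]
grip_width: 0.997
```

Call:
carry_out:
  rows:
    - {"offset": [0, 0, 0], "rot": [0, 0, 8.7], "gripper": 1}
    - {"offset": [0, 0, 0], "rot": [0, 0, 8.7], "gripper": 1}
    - {"offset": [0, 0, 0], "rot": [0, 0, 8.7], "gripper": 1}
    - {"offset": [0, 0, 0], "rot": [0, 0, 8.7], "gripper": 1}
    - {"offset": [0, 0, 0], "rot": [0, 0, 0], "gripper": 1}

```text
time: 1.9
position: [0.4686, -0.1206, 0.1998]
tool_rot: [3.131, -0.263, -0.001]
ft_force: [-0.0, 0.3, -0.6]
grip_width: 1.004
```

```bash
cat >> h.py <<'E'
from scipy.spatial.transform import Rotation as Ro
def to(target,yang,s=None):
    "offset in tool axes; turn about tool z so that tool y points at angle yang (deg)"
    s=s or ctrl.get_state(); R=Ro.from_rotvec(s['tool_rot']).as_matrix()
    a=np.degrees(np.arctan2(R[1,1],R[0,1])); 
    print('t',s['time'],'pos',np.round(s['position'],4),'yang',round(a,2),'z',np.round(R[:,2],3),'F',np.round(s['ft_force'],1),'w',round(s['grip_width'],3))
    print('offset',np.round(R.T@(np.array(target)-s['position']),4),'rotz',round(((a-yang)+180)%360-180,2))
E
python3 - <<'E'
from h import *
to([.4685,-.118,.2],-99.8); d=grab('wrist','w1.png')
print(proj(d,[.4685,-.118,.08]))
E
```

```text
t 1.9 pos [ 0.4686 -0.1206  0.1998] yang -99.62 z [-0.  0. -1.] F [-0.   0.3 -0.6] w 1.004
offset [-0.0005 -0.0025 -0.0002] rotz 0.18
(np.float64(250.2687045432928), np.float64(181.24004728524386))
```

View pics/w1.png

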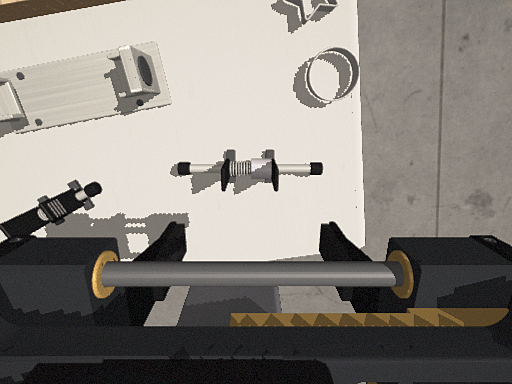

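Run:
```python
from h import *
a=cv2.imread('pics/w1.png')
cv2.imwrite('pics/w1a.png',cv2.resize(a[135:205,160:340],(800,311),interpolation=2))
cv2.imwrite('pics/w1b.png',cv2.resize(a[30:145,0:180],(800,511),interpolation=2))
```

```text
(no output)
```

View pics/w1a.png

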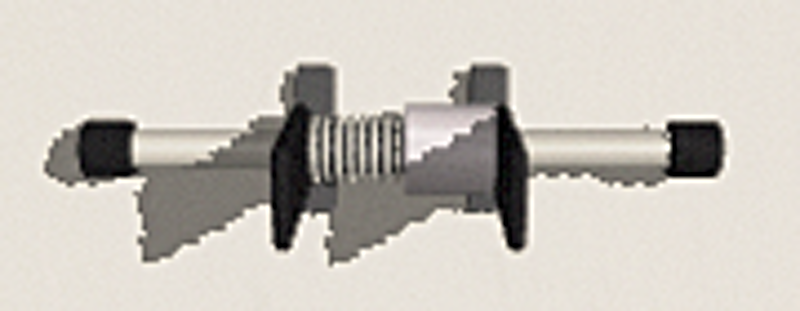

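View pics/w1b.png

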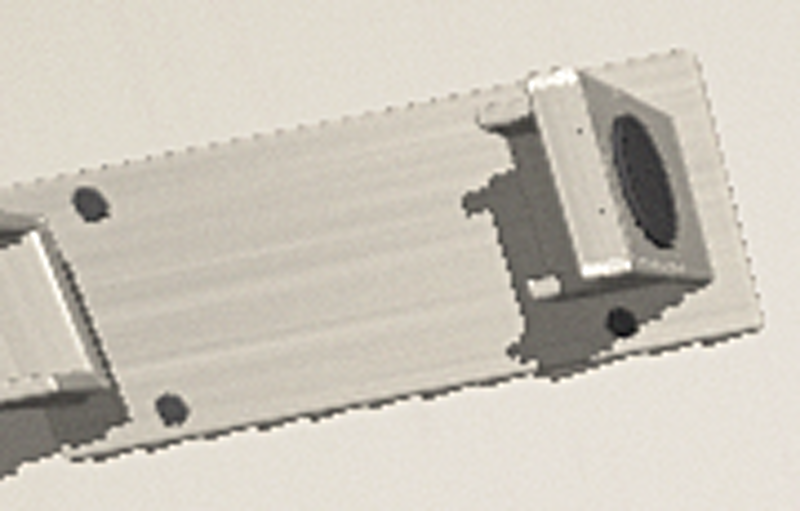

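Run:
```python
from h import *
d=load('w1')
A=lambda u,v:(160+u/4.444,135+v/4.444); B=lambda u,v:(u/4.444,30+v/4.444)
l=onz(d,*A(78,148),.018);r=onz(d,*A(724,148),.018);print(l,r,(l+r)/2,np.linalg.norm(l-r),np.degrees(np.arctan2(*(r-l)[[1,0]])))
for p in [(270,170),(302,170),(498,170),(528,170)]:print('tab',onz(d,*A(*p),.018))
for p in [(690,50),(762,322),(20,185),(70,460)]: print('plate',onz(d,*B(*p),.003))
for p in [(532,78),(582,275),(575,70),(630,265)]: print('hood',onz(d,*B(*p),.069))
for p in [(40,232),(105,385)]: print('hoodfar',onz(d,*B(*p),.064),onz(d,*B(*p),.069))
for p in [(282,245),(515,245)]: print('tabtop',onz(d,*A(*p),.08))
```

```text
[ 0.48628843 -0.02081242  0.018     ] [ 0.45330187 -0.21460267  0.018     ] [ 0.46979515 -0.11770754  0.018     ] 0.1965776575702502 -99.660175860479
tab [ 0.46974615 -0.07703205  0.018     ]
tab [ 0.4681032  -0.08668437  0.018     ]
tab [ 0.45804064 -0.14580192  0.018     ]
tab [ 0.45650052 -0.15485008  0.018     ]
plate [ 0.64424398 -0.02858875  0.003     ]
plate [ 0.57089462 -0.0300777   0.003     ]
plate [0.64290252 0.17005676 0.003     ]
plate [0.5673849  0.18832698 0.003     ]
hood [ 0.62832619 -0.00933141  0.069     ]
hood [ 0.58499967 -0.00801811  0.069     ]
hood [ 0.62826155 -0.01963178  0.069     ]
hood [ 0.58524678 -0.02009935  0.069     ]
hoodfar [0.61718242 0.12098599 0.064     ] [0.61612348 0.11698906 0.069     ]
hoodfar [0.58056856 0.1201307  0.064     ] [0.580083   0.11614717 0.069     ]
tabtop [ 0.46323596 -0.085794    0.08      ]
tabtop [ 0.45311718 -0.14524793  0.08      ]
```

Call:
carry_out:
  rows:
    - {"offset": [0.0006, -0.0028, 0.04], "rot": [0, 0, 0], "gripper": 1}
    - {"offset": [0, 0, 0.04], "rot": [0, 0, 0], "gripper": 1}
    - {"offset": [0, 0, 0.04], "rot": [0, 0, 0], "gripper": 1}
    - {"offset": [0, 0, 0.02], "rot": [0, 0, 0], "gripper": 1}
    - {"offset": [0, 0, 0.014], "rot": [0, 0, 0], "gripper": 1}
    - {"offset": [0, 0, 0], "rot": [0, 0, 0], "gripper": 1}

```text
time: 2.7
position: [0.4693, -0.1178, 0.0454]
tool_rot: [-3.13, 0.264, 0.002]
ft_force: [0.3, 0.1, -0.4]
grip_width: 1.005
```

Run:
```python
from h import *
to([.4697,-.118,.045],-99.7); d=grab('wrist','w2.png');d=grab('side','s2.png')
a=cv2.imread('pics/s2.png')[110:220,230:370]; cv2.imwrite('pics/s2z.png',cv2.resize(a,(700,550),interpolation=2))
```

```text
t 2.7 pos [ 0.4693 -0.1178  0.0454] yang -99.65 z [-0.001  0.001 -1.   ] F [ 0.3  0.1 -0.4] w 1.005
offset [0.0004 0.0001 0.0004] rotz 0.05
```

View pics/w2.png

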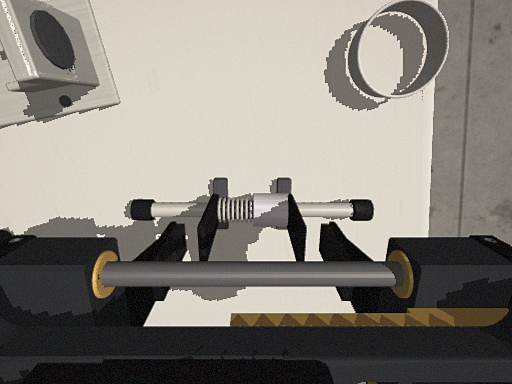

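View pics/s2z.png

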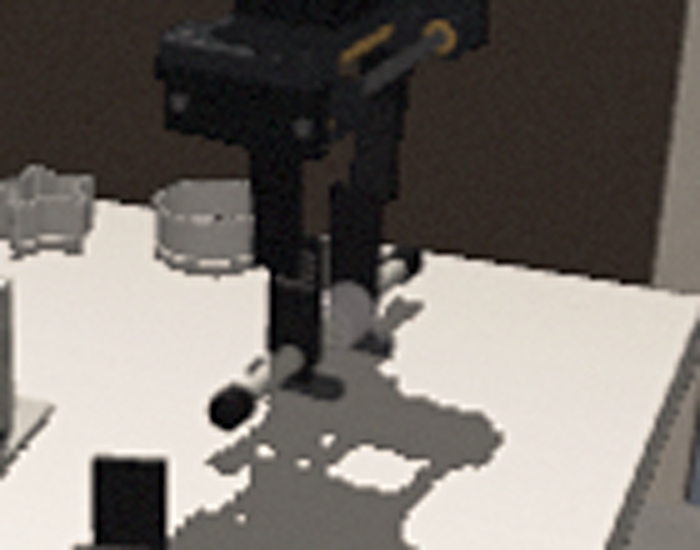

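Call:
carry_out:
  rows:
    - {"offset": [0, 0, 0], "rot": [0, 0, 0], "gripper": 0.3}
    - {"offset": [0, 0, 0], "rot": [0, 0, 0], "gripper": 0.3}
    - {"offset": [0, 0, 0], "rot": [0, 0, 0], "gripper": 0.3}
    - {"offset": [0, 0, 0], "rot": [0, 0, 0], "gripper": 0.3}
    - {"offset": [0, 0, 0], "rot": [0, 0, 0], "gripper": 0.3}
    - {"offset": [0, 0, 0], "rot": [0, 0, 0], "gripper": 0.3}
    - {"offset": [0, 0, 0], "rot": [0, 0, 0], "gripper": 0.3}
    - {"offset": [0, 0, 0], "rot": [0, 0, 0], "gripper": 0.3}
  grip_force: 30

```text
time: 3.8
position: [0.4703, -0.1184, 0.0465]
tool_rot: [3.13, -0.266, 0.001]
ft_force: [0.2, -1.2, 4.5]
grip_width: 0.375
```

Run:
```python
from h import *
to([.4697,-.118,.045],-99.7); d=grab('wrist','w3.png')
```

```text
t 3.8 pos [ 0.4703 -0.1184  0.0465] yang -99.72 z [ 0.001 -0.001 -1.   ] F [ 0.2 -1.2  4.5] w 0.375
offset [-0.0007 -0.0003  0.0015] rotz -0.02
```

View pics/w3.png

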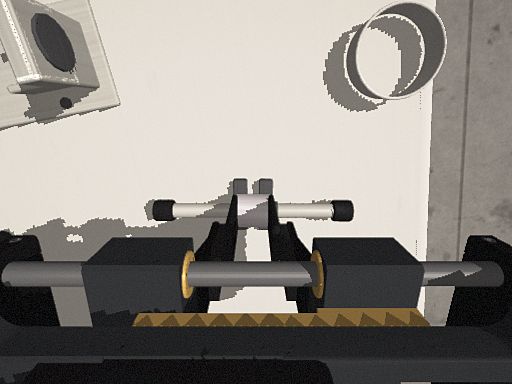

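Call:
carry_out:
  rows:
    - {"offset": [0, 0, -0.01], "rot": [0, 0, 0], "gripper": 0.3}
    - {"offset": [0, 0, -0.03], "rot": [0, 0, 0], "gripper": 0.3}
    - {"offset": [0, 0, -0.04], "rot": [0, 0, 0], "gripper": 0.3}
    - {"offset": [0, 0, -0.04], "rot": [0, 0, 0], "gripper": 0.3}
    - {"offset": [0, 0, -0.03], "rot": [0, 0, 0], "gripper": 0.3}
    - {"offset": [0, 0, 0], "rot": [0, 0, 0], "gripper": 0.3}

```text
time: 4.6
position: [0.471, -0.1179, 0.1978]
tool_rot: [3.13, -0.266, 0.006]
ft_force: [-0.5, 0.2, -2.8]
grip_width: 0.378
```

Run:
```python
from h import *
to([.605,.08,.19],-89.3); d=grab('wrist','w4.png');d=grab('side','s4.png');d=grab('scene','c4.png')
a=cv2.imread('pics/s4.png')[60:220,200:400];b=cv2.imread('pics/c4.png')[130:290,180:380]; cv2.imwrite('pics/s4z.png',cv2.resize(np.hstack([a,b]),(800,320),interpolation=2))
```

```text
t 4.6 pos [ 0.471  -0.1179  0.1978] yang -99.7 z [ 0.003 -0.001 -1.   ] F [-0.5  0.2 -2.8] w 0.378
offset [ 0.0987 -0.2176  0.008 ] rotz -10.4
```

View pics/w4.png

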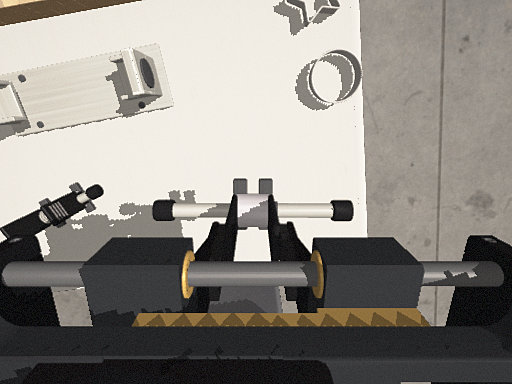

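View pics/s4z.png

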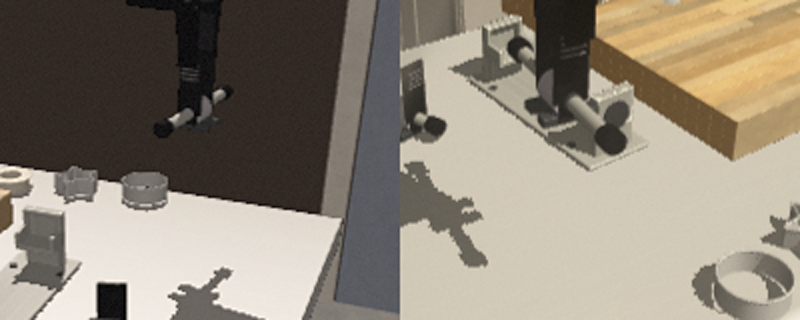

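Call:
carry_out:
  rows:
    - {"offset": [0.0197, -0.0435, 0], "rot": [0, 0, 0], "gripper": 0.3}
    - {"offset": [0.0197, -0.0435, 0], "rot": [0, 0, 0], "gripper": 0.3}
    - {"offset": [0.0197, -0.0435, 0], "rot": [0, 0, 0], "gripper": 0.3}
    - {"offset": [0.0197, -0.0435, 0], "rot": [0, 0, 0], "gripper": 0.3}
    - {"offset": [0.0197, -0.0435, 0], "rot": [0, 0, 0], "gripper": 0.3}
    - {"offset": [0, 0, 0], "rot": [0, 0, -5.2], "gripper": 0.3}
    - {"offset": [0, 0, 0], "rot": [0, 0, -5.2], "gripper": 0.3}
    - {"offset": [0, 0, 0], "rot": [0, 0, 0], "gripper": 0.3}
    - {"offset": [0, 0, 0], "rot": [0, 0, 0], "gripper": 0.3}

```text
time: 5.88
position: [0.6031, 0.0795, 0.1949]
tool_rot: [3.142, 0.016, -0.003]
ft_force: [0.3, -0.1, -1.2]
grip_width: 0.381
```

Run:
```python
from h import *
to([.605,.08,.15],-89.3); d=grab('wrist','w5.png');e=grab('side','s5.png');f=grab('scene','c5.png')
s=ctrl.get_state();z=s['position'][2]-.0285
l=onz(d,153,210,z);r=onz(d,353,210,z);print(l,r,(l+r)/2,np.linalg.norm(l-r),np.degrees(np.arctan2(*(r-l)[[1,0]])))
```

```text
t 5.875 pos [0.6031 0.0795 0.1949] yang -89.41 z [-0.002 -0.    -1.   ] F [ 0.3 -0.1 -1.2] w 0.381
offset [ 0.002  -0.0005  0.0449] rotz -0.11
[0.60245005 0.1609225  0.16725307] [ 0.604016   -0.00280203  0.16725307] [0.60323303 0.07906023 0.16725307] 0.1637320176731577 -89.45200701661143
```

View pics/w5.png

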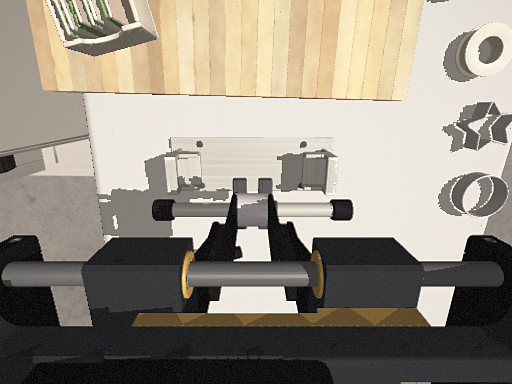

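View pics/c5.png

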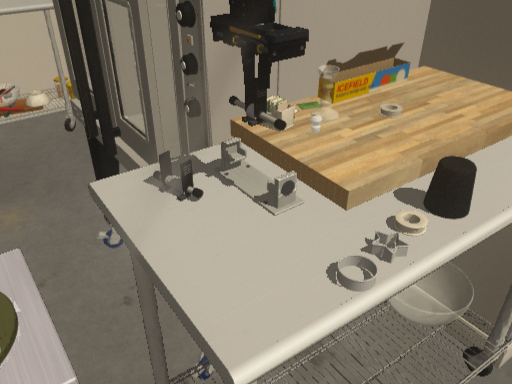

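View pics/s5.png

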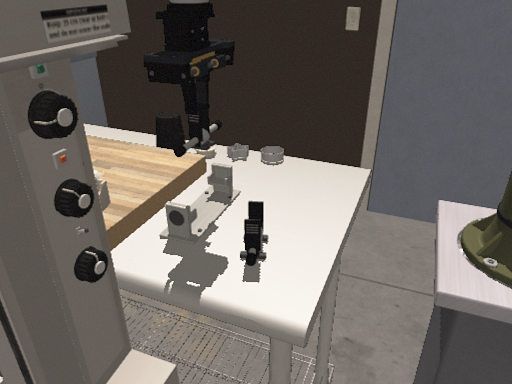

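Run:
```python
from h import *
a=cv2.imread('pics/w5.png')
cv2.imwrite('pics/w5a.png',cv2.resize(a[125:225,140:360],(792,360),interpolation=2))
```

```text
(no output)
```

View pics/w5a.png

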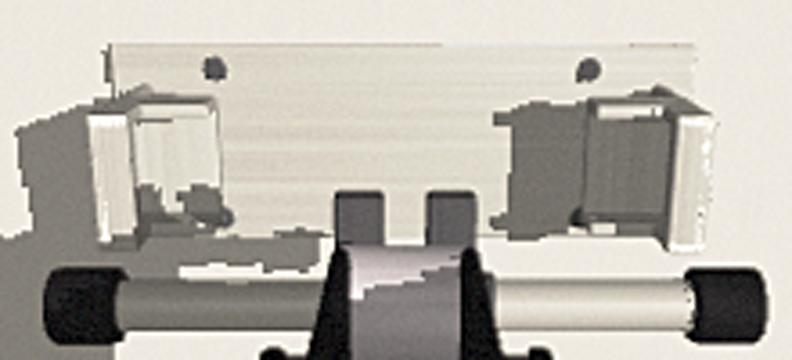

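Run:
```python
from h import *
d=load('w5'); A=lambda u,v:(140+u/3.6,125+v/3.6)
g=lambda u,v,z:onz(d,*A(u,v),z)
np.set_printoptions(precision=4,suppress=True)
for p in [(88,118),(100,245),(712,115),(706,250),(128,118),(137,245),(672,112),(668,250)]: print('hood',g(*p,.069))
for p in [(112,44),(694,44)]: print('plate',g(*p,.003))
for p in [(214,69),(588,69)]: print('hole',g(*p,.003))
for p in [(220,100),(585,102)]: print('wall',g(*p,.05))
```

```text
hood [0.6273 0.1793 0.069 ]
hood [0.5853 0.179  0.069 ]
hood [ 0.6301 -0.0168  0.069 ]
hood [ 0.5855 -0.0193  0.069 ]
hood [0.6274 0.1667 0.069 ]
hood [0.5854 0.1669 0.069 ]
hood [ 0.6309 -0.0041  0.069 ]
hood [ 0.5854 -0.0069  0.069 ]
plate [0.6428 0.1891 0.003 ]
plate [ 0.6449 -0.0281  0.003 ]
hole [0.6339 0.1515 0.003 ]
hole [0.6353 0.0109 0.003 ]
wall [0.6301 0.1411 0.05  ]
wall [0.6306 0.0199 0.05  ]
```

Call:
carry_out:
  rows:
    - {"offset": [0.0034, -0.0012, 0.02], "rot": [0, 0, 0], "gripper": 0.3}
    - {"offset": [0, 0, 0.03], "rot": [0, 0, 0], "gripper": 0.3}
    - {"offset": [0, 0, 0.03], "rot": [0, 0, 0], "gripper": 0.3}
    - {"offset": [0, 0, 0.018], "rot": [0, 0, 0], "gripper": 0.3}
    - {"offset": [0, 0, 0], "rot": [0, 0, 0], "gripper": 0.3}
    - {"offset": [0, 0, 0], "rot": [0, 0, 0], "gripper": 0.3}

```text
time: 6.78
position: [0.6079, 0.0813, 0.099]
tool_rot: [-3.141, -0.019, -0.003]
ft_force: [0.2, 0.4, -1.4]
grip_width: 0.38
```

Run:
```python
from h import *
to([.6065,.0805,.0735],-89.5); d=grab('wrist','w6.png');e=grab('side','s6.png');f=grab('scene','c6.png')
a=cv2.imread('pics/s6.png')[130:250,130:270];b=cv2.imread('pics/c6.png')[110:230,190:330]; cv2.imwrite('pics/s6z.png',cv2.resize(np.hstack([a,b]),(800,343),interpolation=2))
```

```text
t 6.775 pos [0.6079 0.0813 0.099 ] yang -89.31 z [ 0.002  0.    -1.   ] F [ 0.2  0.4 -1.4] w 0.38
offset [-0.0015  0.0008  0.0255] rotz 0.19
```

View pics/w6.png

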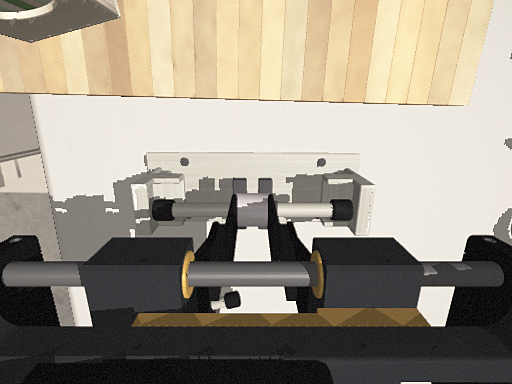

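View pics/s6z.png

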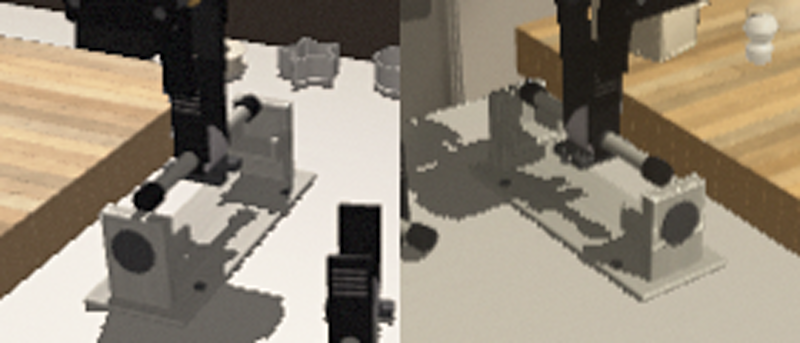

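Run:
```python
from h import *
a=cv2.imread('pics/w6.png')
cv2.imwrite('pics/w6a.png',cv2.resize(a[145:245,120:390],(810,300),interpolation=2))
```

```text
(no output)
```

View pics/w6a.png

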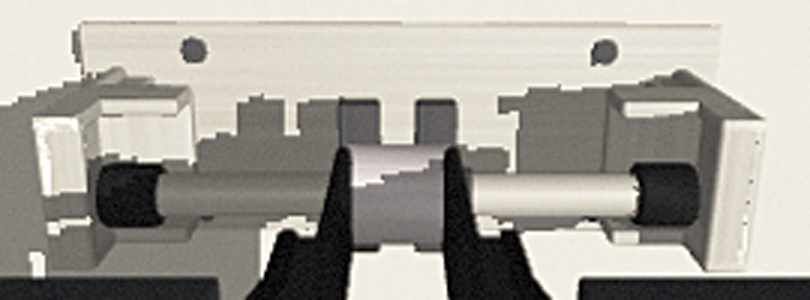

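Call:
carry_out:
  rows:
    - {"offset": [-0.0005, 0.0012, 0], "rot": [0, 0, 0], "gripper": 0.3}
    - {"offset": [0, 0, 0.008], "rot": [0, 0, 0], "gripper": 0.3}
    - {"offset": [0, 0, 0.008], "rot": [0, 0, 0], "gripper": 0.3}
    - {"offset": [0, 0, 0.004], "rot": [0, 0, 0], "gripper": 0.3}
    - {"offset": [0, 0, 0], "rot": [0, 0, 0], "gripper": 0.3}
    - {"offset": [0, 0, 0], "rot": [0, 0, 0], "gripper": 0.3}

```text
time: 7.68
position: [0.6067, 0.0799, 0.0781]
tool_rot: [-3.142, -0.019, -0.0]
ft_force: [0.1, -0.4, -2.9]
grip_width: 0.377
```

Run:
```python
from h import *
to([.6065,.0805,.0735],-89.5); d=grab('wrist','w7.png');e=grab('side','s7.png');f=grab('scene','c7.png')
a=cv2.imread('pics/s7.png')[130:250,130:270];b=cv2.imread('pics/c7.png')[110:230,190:330]; cv2.imwrite('pics/s7z.png',cv2.resize(np.hstack([a,b]),(800,343),interpolation=2))
a=cv2.imread('pics/w7.png')
cv2.imwrite('pics/w7a.png',cv2.resize(a[145:245,120:390],(810,300),interpolation=2))
```

```text
t 7.675 pos [0.6067 0.0799 0.0781] yang -89.31 z [ 0.  0. -1.] F [ 0.1 -0.4 -2.9] w 0.377
offset [-0.0002 -0.0006  0.0046] rotz 0.19
```

View pics/w7a.png

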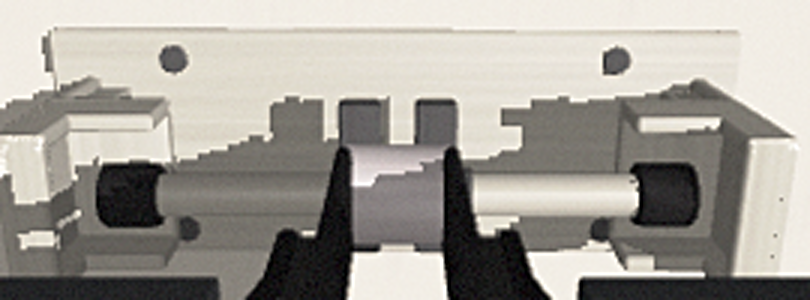

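View pics/s7z.png

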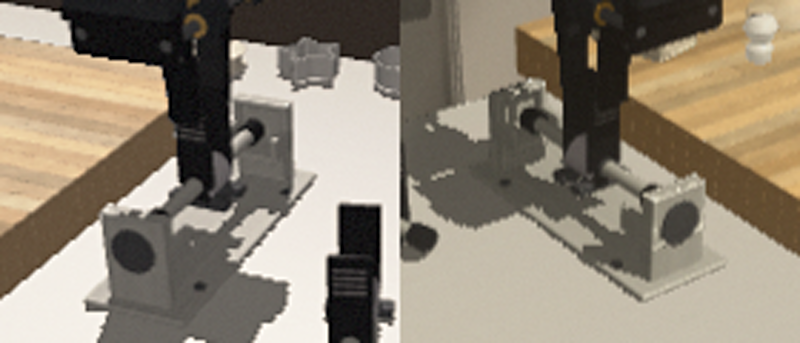

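Call:
carry_out:
  rows:
    - {"offset": [0, 0, 0.002], "rot": [0, 0, 0], "gripper": 0.3}
    - {"offset": [0, 0, 0.002], "rot": [0, 0, 0], "gripper": 0.3}
    - {"offset": [0, 0, 0], "rot": [0, 0, 0], "gripper": 0.3}

```text
time: 8.2
position: [0.6064, 0.0798, 0.0738]
tool_rot: [3.141, 0.019, -0.001]
ft_force: [-0.8, 0.5, -1.5]
grip_width: 0.378
```

Call:
carry_out:
  rows:
    - {"offset": [0, 0, 0.0015], "rot": [0, 0, 0], "gripper": 0.3}
    - {"offset": [0, 0, 0], "rot": [0, 0, 0], "gripper": 0.3}
    - {"offset": [0, 0, 0], "rot": [0, 0, 0], "gripper": 0.3}

```text
time: 8.57
position: [0.607, 0.08, 0.0733]
tool_rot: [3.141, 0.019, 0.002]
ft_force: [-1.3, -0.2, 4.5]
grip_width: 0.376
```

Run:
```python
from h import *
to([.6065,.0805,.0735],-89.5)
```

```text
t 8.575 pos [0.607  0.08   0.0733] yang -89.31 z [ 0.001 -0.    -1.   ] F [-1.3 -0.2  4.5] w 0.376
offset [-0.0005 -0.0005 -0.0002] rotz 0.19
```

Floor contact (+4.5 N at the expected height). Opening gradually.

Call:
carry_out:
  rows:
    - {"offset": [0, 0, 0], "rot": [0, 0, 0], "gripper": 0.45}
    - {"offset": [0, 0, 0], "rot": [0, 0, 0], "gripper": 0.5}
    - {"offset": [0, 0, 0], "rot": [0, 0, 0], "gripper": 0.55}
    - {"offset": [0, 0, 0], "rot": [0, 0, 0], "gripper": 0.6}
    - {"offset": [0, 0, 0], "rot": [0, 0, 0], "gripper": 0.65}
    - {"offset": [0, 0, 0], "rot": [0, 0, 0], "gripper": 0.7}
    - {"offset": [0, 0, 0], "rot": [0, 0, 0], "gripper": 0.8}
    - {"offset": [0, 0, 0], "rot": [0, 0, 0], "gripper": 1}
    - {"offset": [0, 0, 0], "rot": [0, 0, 0], "gripper": 1}
    - {"offset": [0, 0, 0], "rot": [0, 0, 0], "gripper": 1}

```text
time: 9.82
position: [0.6064, 0.0795, 0.0722]
tool_rot: [3.141, 0.018, -0.001]
ft_force: [0.5, -1.0, 0.0]
grip_width: 0.979
```

Run:
```python
from h import *
to([.6065,.0805,.0735],-89.5); d=grab('wrist','w8.png');e=grab('side','s8.png');f=grab('scene','c8.png')
a=cv2.imread('pics/s8.png')[130:250,130:270];b=cv2.imread('pics/c8.png')[110:230,190:330]; cv2.imwrite('pics/s8z.png',cv2.resize(np.hstack([a,b]),(800,343),interpolation=2))
```

```text
t 9.825 pos [0.6064 0.0795 0.0722] yang -89.33 z [-0.001 -0.    -1.   ] F [ 0.5 -1.   0. ] w 0.979
offset [ 0.0001 -0.001  -0.0013] rotz 0.17
```

View pics/w8.png

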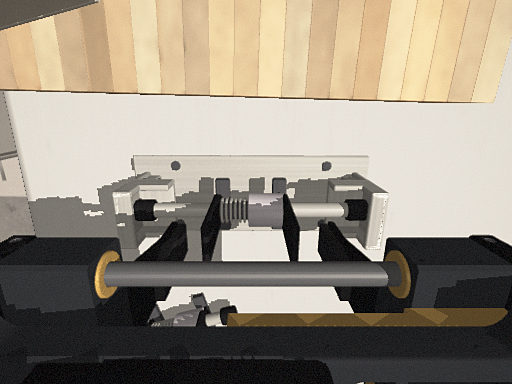

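View pics/s8z.png

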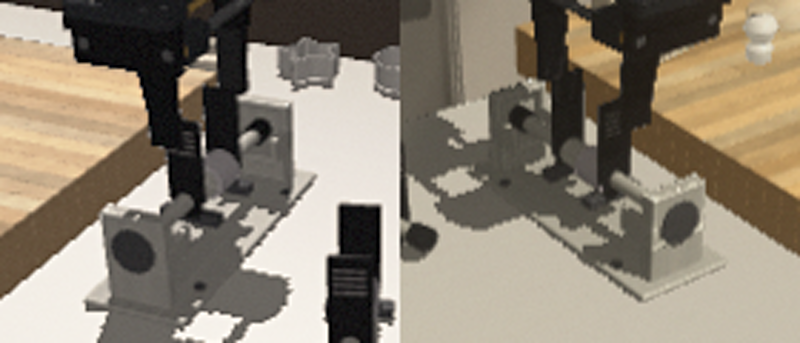

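Call:
carry_out:
  rows:
    - {"offset": [0, 0, -0.01], "rot": [0, 0, 0], "gripper": 1}
    - {"offset": [0, 0, -0.02], "rot": [0, 0, 0], "gripper": 1}
    - {"offset": [0, 0, -0.03], "rot": [0, 0, 0], "gripper": 1}
    - {"offset": [0, 0, -0.04], "rot": [0, 0, 0], "gripper": 1}
    - {"offset": [0, 0, -0.04], "rot": [0, 0, 0], "gripper": 1}
    - {"offset": [0, 0, 0], "rot": [0, 0, 0], "gripper": 1}
    - {"offset": [0, 0, 0], "rot": [0, 0, 0], "gripper": 1}

```text
time: 10.85
position: [0.6066, 0.0798, 0.2132]
tool_rot: [3.141, 0.019, 0.001]
ft_force: [-0.1, -0.4, -0.6]
grip_width: 1.004
```

Run:
```python
from h import *
to([.6065,.0805,.0735],-89.5); d=grab('wrist','w9.png');e=grab('side','s9.png');f=grab('scene','c9.png')
a=cv2.imread('pics/s9.png')[130:280,130:290];b=cv2.imread('pics/c9.png')[110:260,150:310]; cv2.imwrite('pics/s9z.png',cv2.resize(np.hstack([a,b]),(800,375),interpolation=2))
a=cv2.imread('pics/w9.png')
cv2.imwrite('pics/w9a.png',cv2.resize(a[125:245,140:360],(792,432),interpolation=2))
```

```text
t 10.85 pos [0.6066 0.0798 0.2132] yang -89.31 z [ 0.001 -0.    -1.   ] F [-0.1 -0.4 -0.6] w 1.004
offset [-0.0002 -0.0008  0.1397] rotz 0.19
```

View pics/w9a.png

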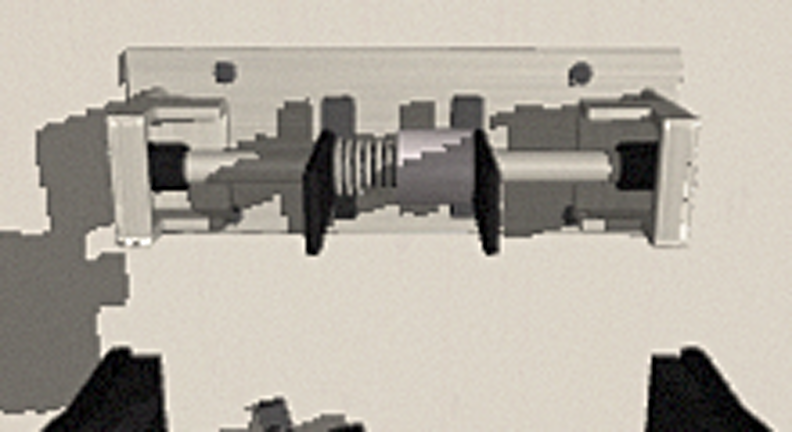

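View pics/s9z.png

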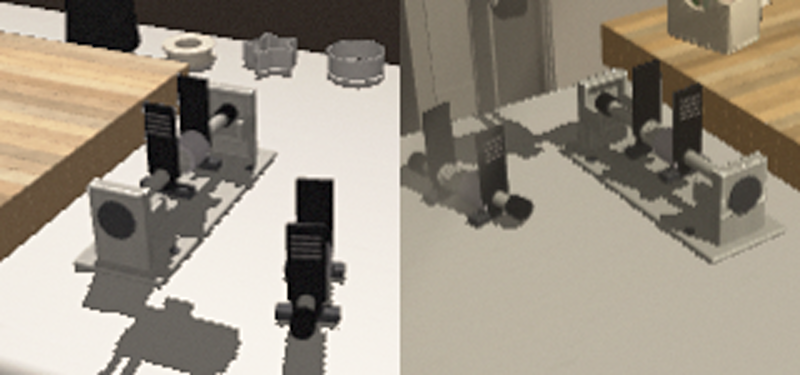

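Run:
```python
from h import *
np.set_printoptions(precision=4,suppress=True)
d=load('w9'); A=lambda u,v:(140+u/3.6,125+v/3.6)
g=lambda u,v,z:onz(d,*A(u,v),z)
a,b=g(303,165,.045),g(500,165,.045); print(a,b,(a+b)/2,np.linalg.norm(a-b))
a,b=g(187,165,.045),g(613,165,.045); print('cap inner',a,b,(a+b)/2,np.linalg.norm(a-b))
a,b=g(315,250,.107),g(489,250,.107);print('tabtop centre',(a+b)/2,a,b)
s=load('s9');c=load('c9')
# short spindle moved?
for n in('side','scene'):
    p=cv2.imread(f'pics/{n}0.png').astype(int);q=cv2.imread(f"pics/{n[0] if n=='side' else 'c'}9.png").astype(int)
    r=(slice(195,265),slice(238,275)) if n=='side' else (slice(145,202),slice(150,207))
    print(n,np.abs(p[r]-q[r]).mean())
```

```text
[0.6067 0.1166 0.045 ] [0.6075 0.0452 0.045 ] [0.6071 0.0809 0.045 ] 0.07143548868244518
cap inner [0.6063 0.1587 0.045 ] [0.608  0.0042 0.045 ] [0.6071 0.0814 0.045 ] 0.15447458412342882
tabtop centre [0.5948 0.0805 0.107 ] [0.5945 0.1071 0.107 ] [0.5951 0.0538 0.107 ]
side 2.740926640926641
scene 10.639991792346363
```

Run:
```python
from h import *
print(workorder.close_job())
```

```text
the job is handed in; nothing more can be done
None
```

I squeezed the long spindle by its tabs to the stop, carried it over and lowered it between the two cups. It touched the floors at the expected height, with about 4.5 N. I then opened the jaws step by step, backed the gripper straight up and handed the job in at about 11 s of the 42 s allowed.

**Last checks:**
- **Ends:** both sit under the hoods in the side, scene and wrist views, with the tabs up.
- **Position:** the spindle's middle measured (0.607, 0.081), against the holder's middle at about (0.6065, 0.0805).
- **Angle:** it is in line with the holder to within about 1°.
- **Spring:** shortening came out at roughly 8 mm from the distance between the end caps. That is within 2–11 mm but above the nominal 6 mm. The distance over the tabs gave no usable figure because perspective skews it.
- **Clear of the robot:** the gripper was open about 14 cm above the seat, with no contact force.
- **Short spindle:** its near end cap is at the same pixel in the scene view, (198, 193), before and after. A simple image difference around it was small in the side view but larger in the scene view. I put that down to the arm's shadow, but did not check it further.

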